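# Close the coin tin and lift off its outer cover

### The job

Close the narrower of the two open tins with its pair of nested lids: carry the pair together by the inner lid's post, lower it onto the tin (do not drop it) until the inner lid sits fully seated and level in the mouth, and let go. Then take the outer cover alone by its collar, lift it off without disturbing the inner lid or its seating, and finish still holding the cover in the gripper, level and about 10 cm above where it sat, so the coin slot in the inner lid is free. Leave the tin where it stands and do not disturb the wider tin or the other things on the desk.

Things in the scene. Friction and masses are not known exactly. Their poses are not given: they have to be found in the camera images.
- tin: the narrower of two open steel tins, the one the lids fit: 88 mm outside, 80 mm inside diameter, 60 mm high, 4 mm wall and floor, 0.8 kg, loose, upright, coins inside; left or right of the lids. Origin: centre of its underside, z up; rim at z = 60
- inner_lid: aluminium inner lid, 0.16 kg, standing on its plug on the desk, cover on it. Origin: centre of the plug's underside, z up. Tapered plug z = 0 to 14 mm, 66 to 75 mm diameter; flange 90 mm diameter, z = 14 to 20; central post 14 mm diameter up to z = 72; coin slot in the flange. Lifting it carries the cover. Seated in the tin the flange lies on the rim, origin 46 mm above the tin's, 2.5 mm side play
- outer_cover: steel outer cover, 0.12 kg, loose on the inner lid. Origin: centre of its plate's underside, z up, 20 mm above the inner lid's origin. Plate 101 mm diameter, 4 mm thick; 5 mm skirt hangs round the flange (2.5 mm play); black tubular collar, 31 mm outside diameter, z = 4 to 28 mm, bore 21 mm, through which the lid's post passes and sticks out 24 mm above it. Lifts straight off
- wide_tin: the wider open steel tin, 110 mm outside diameter, 60 mm high, a bystander too wide for the lids; origin at the centre of its underside. Stands on the other side of the lids from the narrower tin.
- clip_tin: small closed round tin with a green press lid, 69 mm in diameter, 27 mm high, a bystander beyond the lids; origin at the centre of its underside
- stapler: red stapler, 36 x 155 x 48 mm, a bystander beyond the lids, lying left to right; origin at the centre of its underside
Mind the look-alikes: they are no part of the job. What is shaped like the outer_cover but purple is not meant. Leave any green look-alike of the tin alone.

How it is judged:
By the outcome, as a careful person would: the job done as asked, in the order asked, and still so for the second after the job is handed in, while the arm keeps its last pose, push and grip.
It also fails if it takes over 54 s, if anything falls off the work surface, if the arm or the gripper's body presses on something with over 40 N, if the wrist force passes 120 N, or if a joint passes its speed limit or range.

### The arm

A 7-joint arm with a two-finger parallel gripper is mounted at the origin on the work surface; the furniture and walls round the work are solid. World frame = base frame: x ahead of the robot, y to its left, z up, the work surface at z = 0. Lengths are in m, angles in rad, forces in N, time in s.
With the tool pointing down it reaches from about 0.4 to 0.85 m from the base axis. Payload 10.4 kg.
Tool frame: the origin (TCP) lies at the very end of the fingers, on their centre line; the grasp point (between the pads) lies 19 mm behind it (r.pinch_z is the distance from the TCP to the grasp point, in m); z points along the fingers, y is the line along which they close (so a half turn about z gives the same grasp; the last joint's range is limited). The gripper opens to 87 mm and grips with 3 to 60 N. Pads are 19 mm wide; open, the fingers measure 117 mm over their backs; the gripper's body (75 mm by 190 mm) begins 51 mm behind the grasp point.
Start: joints at [1.269, 0.332, -0.065, 1.46, 0.022, 1.35, -0.088], TCP at [0.172, -0.601, 0.223] pointing down, gripper open.
Joint ranges: [-2.6, 2.6], [-0.5, 2.12], [-1.47, 1.34], [0.16, 2.42], [-1.27, 4.41], [0.06, 2.06], [-2.6, 2.6]. Speed limits (rad/s): [2.22, 2.22, 2.79, 2.79, 3.14, 3.14, 3.14].

### API

Orientations are given as a unit quaternion [x, y, z, w].
In Python, from bench import r, camera gives the robot as it stands. The module is installed in compiled form; this text tells all that it offers.
- The arm moves only by the shell command python3 -m pendant 'ROWS' [FORCE]. ROWS is JSON, a list of rows, each an object with "dp": the shift along the tool's x, y, z as a fraction of full scale, a list of three; "rotation": the turn, a rotation vector about the tool's x, y, z as a fraction of full scale, a list of three; "jaw": the opening, from 0 (shut) to 1 (fully open). A call has 1 to 8 rows; each row is the pose to reach, as a shift and turn from the pose commanded when the call began, along the tool's axes at that moment, turning the shorter way round; what a row does not reach only later rows make up. Full scale, the value 1, is 0.15 m for a shift and 2 pi rad for a turn. A row lasts 1/8 s, in which the tool goes at most 62.5 mm and 10.7 degrees, less where a joint would pass 70% of its speed; a pose out of reach is approached as far as the arm can. A call with a number of a shift or a turn outside -1 to 1 is refused whole. A call with a gripper value outside its range is refused whole. The fingers move at their own pace and stop on an object; FORCE is the grip in N (left out, the last holds). Time passes only in rows, so rows that repeat a pose let the fingers close. It gives the time, the measured TCP pose, the force, the opening and the grip force at its end, in the units of the state.
- r.read_state(): the state, without advancing time (a new reading comes with each control period).
- camera(name): name is "scene" or "side" or "wrist"; returns a dict with "image" (384x512x3 uint8, red, green, blue), "z_map" (384x512 float32, m along the optical axis (not along the pixel's ray), 0 where there is no reading), "mtx" (3x3 intrinsics, pixels), "T" (4x4, takes a point from camera to world coordinates). Camera axes: x right, y down, z forward; pixel columns grow to the right and rows downward; lengths in m; the calibration is good to about 2 mm. A picture is of the moment at which its call begins.
- r.close_job(): hands the job in; it is judged then, once.
The state is a dict: "time": time; "joint_positions": joint angles; "joint_vel": joint speeds; "joint_torque": joint torques, N m; "ee_pos": TCP position; "eef_rot": TCP orientation; "ft_force": force on the tool from outside, world axes, zero at the start; "torque": the same for the moment, N m; "width": finger opening in m; "grip_force": force on a finger pad.
Only numpy, scipy, OpenCV 4.12 (cv2) and the standard library are available. Lean on these libraries where they do the work, as an engineer would, in place of code of your own. Each camera call takes 0.05 s, during which the arm holds its last target. There are 200 camera calls.

## Working session

There is one attempt and no reset: what is moved stays moved. The work goes in short steps, Python scripts to look and compute and a shell command to move; the robot and the scene stay as the last step left them, time stands still between calls to the robot, and variables do not carry over. Pictures are saved under pics/ and viewed, at most 10 in all, crops included, and the job is handed in when it is done.

```bash
mkdir -p pics; cat > h.py <<'E'
import numpy as np, cv2
from bench import r, camera
def snap(n,f):
    c=camera(n); cv2.imwrite(f'pics/{f}.png',cv2.cvtColor(c['image'],cv2.COLOR_RGB2BGR)); np.savez(f'{f}.npz',**c); return c
def cloud(c):
    h,w=c['z_map'].shape; v,u=np.mgrid[:h,:w]; z=c['z_map']; K=c['mtx']
    p=np.stack([(u-K[0,2])*z/K[0,0],(v-K[1,2])*z/K[1,1],z],-1)
    return p@c['T'][:3,:3].T+c['T'][:3,3]
def ray(c,u,v,z):
    d=c['T'][:3,:3]@np.linalg.solve(c['mtx'],[u,v,1.]); o=c['T'][:3,3]
    return o+d*(z-o[2])/d[2]
E
python3 - <<'E'
from h import *
s=r.read_state(); print(s['time'],s['ee_pos'],s['eef_rot'],s['width'],r.pinch_z)
a=[snap(n,n+'0') for n in('scene','side')]
for c in a: print(c['T'].round(3).tolist(),c['mtx'].round(1).tolist())
cv2.imwrite('pics/both.png',cv2.resize(cv2.cvtColor(np.vstack([c['image'] for c in a]),cv2.COLOR_RGB2BGR),(400,600)))
E
```

```text
0.0 [ 0.17187246 -0.60051885  0.22175035] [ 9.90301036e-01  1.38936560e-01 -1.35661598e-04 -6.87166203e-04] 0.08677406917791324 0.0187
[[-0.737, -0.483, 0.473, 0.057], [-0.676, 0.541, -0.5, 0.451], [-0.014, -0.689, -0.725, 0.722], [0.0, 0.0, 0.0, 1.0]] [[418.8, 0.0, 260.7], [0.0, 418.8, 191.5], [0.0, 0.0, 1.0]]
[[-0.872, -0.256, 0.417, 0.047], [-0.489, 0.417, -0.766, 0.815], [0.022, -0.872, -0.489, 0.553], [0.0, 0.0, 0.0, 1.0]] [[479.7, 0.0, 251.8], [0.0, 479.7, 191.2], [0.0, 0.0, 1.0]]
```

View pics/scene0.png

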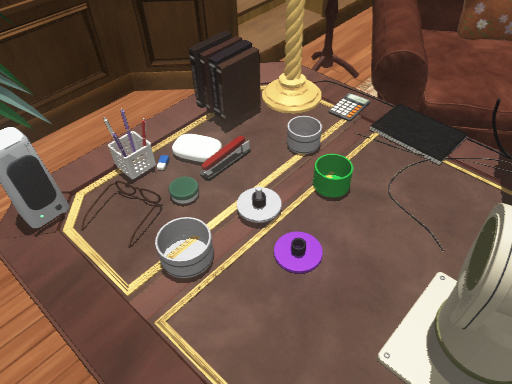

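View pics/side0.png

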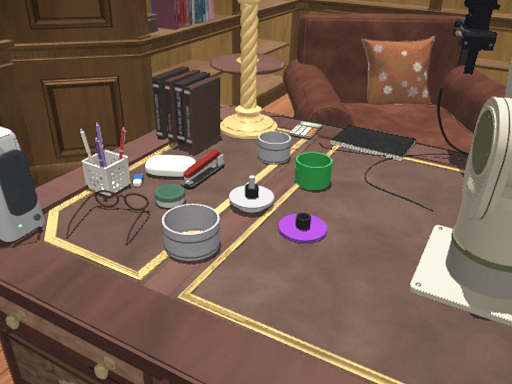

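The scene view shows two grey open tins at (185,247) and (304,135), the lid pair at (259,205), a green tin at (333,176) and a purple cover at (298,252). The side view agrees: tins at (190,232) and (274,147), lids at (251,195). I'll measure which grey tin is narrower.

```bash
cat >> h.py <<'E'
def fit(xy):
    from scipy.optimize import least_squares
    m=np.median(xy,0)
    s=least_squares(lambda q:np.hypot(*(xy-q[:2]).T)-q[2],[*m,.04],loss='soft_l1',f_scale=.001)
    return s.x.round(4), np.abs(s.fun).mean().round(4)
E
python3 - <<'E'
from h import *
B={'scene':dict(wide=(150,212,220,282),nar=(280,112,328,158),lid=(230,180,290,228),green=(308,150,358,200),clip=(165,175,203,205)),
'side':dict(wide=(155,200,225,260),nar=(252,128,296,165),lid=(224,170,280,216),green=(290,148,336,190),clip=(150,182,190,210))}
out=[]
for n in B:
    c=dict(np.load(n+'0.npz')); P=cloud(c)
    for k,(a,b,d,e) in B[n].items():
        p=P[b:e,a:d].reshape(-1,3); p=p[p[:,2]>.012]
        if k=='lid':
            t=p[p[:,2]>.062]; print(n,k,'zmax',p[:,2].max().round(4),'post',t[:,:2].mean(0).round(4), len(t))
            hh=np.histogram(p[:,2],np.arange(.01,.09,.004)); print(hh[0])
            q=p[(p[:,2]>.019)&(p[:,2]<.028)]; 
            # plate: silhouette extents
            print(' plate z',np.median(q[:,2]).round(4),'ext',(np.percentile(q[:,:2],99.5,0)-np.percentile(q[:,:2],.5,0)).round(4),'mid',((np.percentile(q[:,:2],99.5,0)+np.percentile(q[:,:2],.5,0))/2).round(4))
        else:
            zt=np.percentile(p[:,2],98); q=p[p[:,2]>zt-.004]
            print(n,k,'ztop',zt.round(4),'fit',fit(q[:,:2]),len(q),'ext',np.ptp(q[:,:2],0).round(3))
    out.append(cv2.resize(c['image'][90:300,130:380],(500,420)) if n=='scene' else None)
cv2.imwrite('pics/crop.png',cv2.cvtColor(out[0],cv2.COLOR_RGB2BGR))
E
```

```text
scene wide ztop 0.0616 fit (array([0.518 , 0.1904, 0.0529]), np.float64(0.0201)) 353 ext [0.516 0.316]
scene nar ztop 0.062 fit (array([ 0.5623, -0.25  ,  0.0422]), np.float64(0.0724)) 154 ext [0.549 0.745]
scene lid zmax 0.7225 post [0.3951 0.0992] 59
[  2  24  75 840 106  20  19  21  28  51  18   7   7  11   7  26   2   0
   0]
 plate z 0.0243 ext [0.097  0.0977] mid [ 0.4923 -0.001 ]
scene green ztop 0.0625 fit (array([ 0.4188, -0.1767,  0.0418]), np.float64(0.0453)) 170 ext [0.405 0.673]
scene clip ztop 0.0296 fit (array([0.6561, 0.0799, 0.0233]), np.float64(0.0116)) 400 ext [0.633 0.405]
side wide ztop 0.0584 fit (array([0.5178, 0.1918, 0.0529]), np.float64(0.0351)) 343 ext [0.527 0.678]
side nar ztop 0.0583 fit (array([ 0.5626, -0.2488,  0.0423]), np.float64(0.0524)) 135 ext [0.56  1.109]
side lid zmax 0.5533 post [0.3498 0.2592] 41
[ 19  75 385 302  18  23  17  28  43  24  12  10  12   7  16   5   0   0
   0]
 plate z 0.0218 ext [0.0975 0.0979] mid [4.921e-01 4.000e-04]
side green ztop 0.0587 fit (array([ 0.4185, -0.1749,  0.042 ]), np.float64(0.0465)) 158 ext [0.415 1.037]
side clip ztop 0.0577 fit (array([0.1831, 0.3932, 0.4428]), np.float64(0.0016)) 53 ext [0.527 0.666]
```

View pics/crop.png

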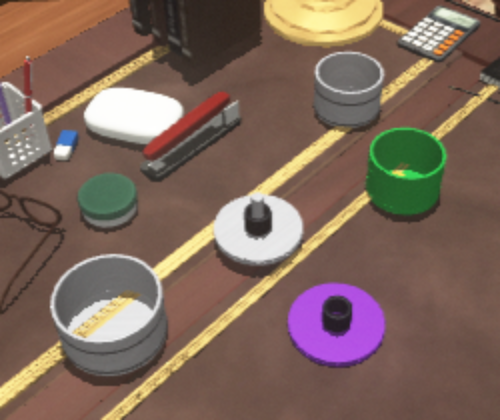

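The crop confirms it. Of the two grey tins, (304,135) fits as mean rim radius 42 mm, which matches 88/80. The one at (185,247) fits at 53 mm, so it is the wide tin. The green tin (333,176) is the look-alike. The cover on the lid pair at (259,205) is silver, and the purple one (298,252) is not meant.

Next I move towards the lids, at height.

```bash
cat >> h.py <<'E'
def go(t):
    from scipy.spatial.transform import Rotation as R
    s=r.read_state(); Rm=R.from_quat(s['eef_rot'])
    d=Rm.inv().apply(np.array(t)-s['ee_pos'])
    print('t',round(s['time'],2),'tcp',s['ee_pos'].round(4),'F',np.round(s['ft_force'],1),'w',round(s['width'],4),'g',round(s['grip_force'],1),'dp',(d/.15).round(4),'tilt',Rm.as_matrix()[:,2].round(4),'x',Rm.as_matrix()[:,0].round(3))
E
R='[{"dp":[0.78,-0.81,-0.03],"rotation":[0,0,0],"jaw":1},{"dp":[0.78,-0.81,-0.03],"rotation":[0,0,0],"jaw":1}]'
python3 -m pendant '[{"dp":[0.78,-0.81,-0.05],"rotation":[0,0,0],"jaw":1},{"dp":[0.78,-0.81,-0.05],"rotation":[0,0,0],"jaw":1},{"dp":[0.78,-0.81,-0.05],"rotation":[0,0,0],"jaw":1},{"dp":[0.78,-0.81,-0.05],"rotation":[0,0,0],"jaw":1}]'
python3 - <<'E'
from h import *
go([.492,0,.24])
P=np.concatenate([cloud(dict(np.load(n+'0.npz'))).reshape(-1,3) for n in('scene','side')])
for x0 in np.arange(.3,.9,.1):
    print(round(x0,1),[ (lambda q: round(float(np.percentile(q,99)),2) if len(q)>20 else None)(P[(P[:,0]>x0)&(P[:,0]<x0+.1)&(P[:,1]>y)&(P[:,1]<y+.1),2]) for y in np.arange(-.5,.3,.1)])
E
```

```text
time: 0.6
ee_pos: [0.2533, -0.4491, 0.2304]
eef_rot: [0.99, 0.142, 0.0, 0.0]
ft_force: [-0.0, 0.3, 0.4]
width: 0.0874
grip_force: 0.0
t 0.6 tcp [ 0.2533 -0.4491  0.2304] F [-0.   0.3  0.4] w 0.0874 g 0.0 dp [ 2.3665 -2.4283 -0.0631] tilt [ 6.e-04 -0.e+00 -1.e+00] x [0.96  0.28  0.001]
0.3 [0.02, 0.01, 0.06, 0.06, 0.01, 0.03, 0.0, 0.0]
0.4 [0.02, 0.01, 0.06, 0.06, 0.07, 0.06, 0.06, 0.06]
0.5 [0.02, 0.01, 0.06, 0.01, 0.03, 0.03, 0.06, 0.06]
0.6 [0.06, 0.06, 0.06, 0.05, 0.05, 0.04, 0.04, 0.02]
0.7 [0.37, 0.37, 0.18, 0.18, 0.03, 0.13, 0.12, 0.03]
0.8 [0.01, 0.19, 0.19, 0.19, 0.03, 0.14, 0.14, 0.2]
0.9 [0.0, None, 0.19, 0.18, 0.01, 0.01, 0.01, 0.01]
```

```bash
python3 -m pendant '[{"dp":[0.82,-0.81,-0.02],"rotation":[0,0,0],"jaw":1},{"dp":[0.82,-0.81,-0.02],"rotation":[0,0,0],"jaw":1},{"dp":[0.82,-0.81,-0.02],"rotation":[0,0,0],"jaw":1},{"dp":[0.82,-0.81,-0.02],"rotation":[0,0,0],"jaw":1}]' >/dev/null
python3 -m pendant '[{"dp":[0.82,-0.81,-0.02],"rotation":[0,0,0],"jaw":1},{"dp":[0.82,-0.81,-0.02],"rotation":[0,0,0],"jaw":1},{"dp":[0.82,-0.81,-0.02],"rotation":[0,0,0],"jaw":1},{"dp":[0.82,-0.81,-0.02],"rotation":[0,0,0],"jaw":1}]'
python3 - <<'E'
from h import *
go([.492,0,.24]); c=snap('wrist','w1'); print(c['T'].round(3).tolist(),c['mtx'].round(1).tolist())
E
```

```text
time: 1.6
ee_pos: [0.422, -0.1489, 0.2361]
eef_rot: [0.99, 0.141, 0.0, -0.0]
ft_force: [-0.4, -0.9, -0.8]
width: 0.0874
grip_force: 0.0
t 1.6 tcp [ 0.422  -0.1489  0.2361] F [-0.4 -0.9 -0.8] w 0.0874 g 0.0 dp [ 0.7255 -0.8228 -0.0253] tilt [ 5.e-04  5.e-04 -1.e+00] x [0.96  0.279 0.001]
[[0.28, -0.916, -0.286, 0.501], [-0.96, -0.267, -0.083, -0.126], [-0.0, 0.298, -0.954, 0.398], [0.0, 0.0, 0.0, 1.0]] [[309.4, 0.0, 253.3], [0.0, 309.4, 195.9], [0.0, 0.0, 1.0]]
```

View pics/w1.png

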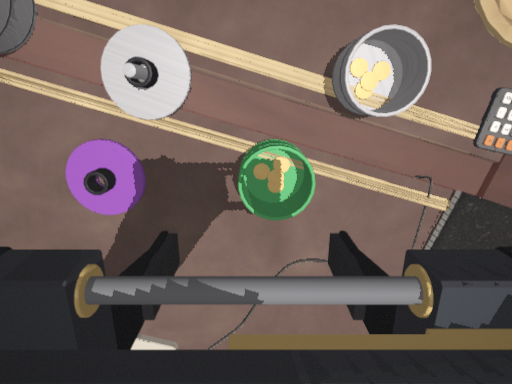

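The wrist view shows the lid pair with its post tip at about (130,70), the narrow tin with coins at (385,70), the green tin at (276,180) and the purple cover at (105,177). I'll measure the plate, post and rim from here and compare with the fixed cameras.

```bash
cat > m.py <<'E'
from h import *
def meas(c,xy,name):
    P=cloud(c).reshape(-1,3); d=np.hypot(P[:,0]-xy[0],P[:,1]-xy[1])
    if name=='tin':
        q=P[(d<.06)&(P[:,2]>.054)&(P[:,2]<.066)]; z=np.median(q[:,2]); print('tin z',z.round(4),fit(q[:,:2]),len(q))
    else:
        q=P[(d<.035)&(P[:,2]>.066)&(P[:,2]<.085)]; print('post top',np.median(q,0).round(4),((q.max(0)+q.min(0))/2).round(4),np.ptp(q,axis=0).round(4),len(q))
        q=P[(d<.035)&(P[:,2]>.044)&(P[:,2]<.054)]; print('collar top z',np.median(q,0).round(4),len(q))
        # plate outline: contour of bright low-saturation blob, rays onto measured plate height
        q=P[(d<.045)&(d>.022)]; zp=np.median(q[:,2])
        P3=cloud(c); D=np.hypot(P3[...,0]-xy[0],P3[...,1]-xy[1])
        m=((P3[...,2]>zp-.006)&(P3[...,2]<zp+.06)&(D<.07)).astype(np.uint8)
        k=max(cv2.findContours(m,cv2.RETR_EXTERNAL,cv2.CHAIN_APPROX_NONE)[0],key=cv2.contourArea)[:,0]
        print('plate z',zp.round(4),fit(np.array([ray(c,u,v,zp)[:2] for u,v in k])))
E
python3 - <<'E'
from m import *
for n in('scene0','side0','w1'):
    c=dict(np.load(n+'.npz')); print(n); meas(c,(.492,0),'lid'); meas(c,(.5625,-.25),'tin')
E
python3 -m pendant '[{"dp":[0.7,-0.82,0],"rotation":[0,0,0],"jaw":1},{"dp":[0.7,-0.82,0],"rotation":[0,0,0],"jaw":1},{"dp":[0.7,-0.82,0.2],"rotation":[0,0,0],"jaw":1},{"dp":[0.7,-0.82,0.35],"rotation":[0,0,0],"jaw":1},{"dp":[0.7,-0.82,0.35],"rotation":[0,0,0],"jaw":1}]'
python3 - <<'E'
from m import *
go([.492,0,.14]); c=snap('wrist','w2'); meas(c,(.492,0),'lid')
E
```

```text
scene0
post top [4.91e-01 1.00e-04 7.17e-02] [ 0.4918 -0.0013  0.0705] [0.0137 0.0123 0.0087] 35
collar top z [0.4882 0.0024 0.0484] 87
plate z 0.0242 (array([ 4.912e-01, -4.000e-04,  5.040e-02]), np.float64(0.0011))
tin z 0.0589 (array([ 0.5627, -0.2503,  0.0418]), np.float64(0.0014)) 216
side0
post top [0.4909 0.0016 0.0686] [0.4913 0.0009 0.0685] [0.0115 0.0142 0.0045] 21
collar top z [0.4886 0.0027 0.0463] 64
plate z 0.0213 (array([0.491 , 0.0021, 0.0527]), np.float64(0.0068))
tin z 0.0568 (array([ 0.5627, -0.2491,  0.0421]), np.float64(0.0018)) 132
w1
post top [ 0.4937 -0.0022  0.0713] [ 0.4935 -0.0014  0.07  ] [0.0135 0.0132 0.0077] 180
collar top z [ 0.4946 -0.0063  0.0474] 385
plate z 0.0237 (array([ 0.4937, -0.0018,  0.0498]), np.float64(0.0003))
tin z 0.0593 (array([ 0.5643, -0.2494,  0.0415]), np.float64(0.001)) 1381
time: 2.28
ee_pos: [0.4868, -0.0057, 0.1819]
eef_rot: [0.99, 0.138, -0.002, -0.0]
ft_force: [0.2, -0.5, 0.1]
width: 0.0871
grip_force: 0.0
t 2.27 tcp [ 0.4868 -0.0057  0.1819] F [ 0.2 -0.5  0.1] w 0.0871 g 0.0 dp [ 0.0446 -0.0268  0.2789] tilt [-3.7e-03  2.0e-04 -1.0e+00] x [ 0.962  0.273 -0.004]
post top [ 0.4945 -0.0006  0.0713] [ 0.4939 -0.0009  0.0697] [0.0134 0.0134 0.0074] 183
collar top z [0.498  0.0006 0.0475] 397
plate z 0.2691 (array([ 0.4996, -0.0028,  0.0507]), np.float64(0.0175))
```

View pics/w2.png

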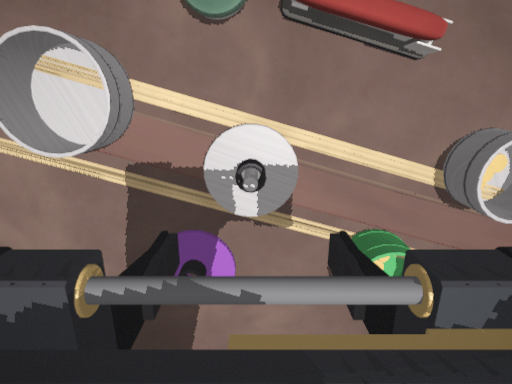

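The wrist view shows the lid pair at (250,172), ahead of the fingers, with the wide tin at (65,90) and the narrow tin at (490,170). Plate, collar and post heights come out at 24, 47.5 and 71.5 mm, all as expected. I'll centre over the post and descend.

```bash
python3 -m pendant '[{"dp":[0.05,-0.02,0.2],"rotation":[0,0,0],"jaw":1},{"dp":[0.05,-0.02,0.4],"rotation":[0,0,0],"jaw":1},{"dp":[0.05,-0.02,0.55],"rotation":[0,0,0],"jaw":1},{"dp":[0.05,-0.02,0.55],"rotation":[0,0,0],"jaw":1},{"dp":[0.05,-0.02,0.55],"rotation":[0,0,0],"jaw":1}]'
python3 - <<'E'
from m import *
go([.4935,-.001,.052]); c=snap('wrist','w3'); meas(c,(.4935,-.001),'lid')
E
```

```text
time: 2.95
ee_pos: [0.4951, 0.0007, 0.1025]
eef_rot: [0.99, 0.138, 0.001, 0.0]
ft_force: [0.7, -0.5, 0.2]
width: 0.0868
grip_force: 0.0
t 2.95 tcp [0.4951 0.0007 0.1025] F [ 0.7 -0.5  0.2] w 0.0868 g 0.0 dp [-0.014   0.0074  0.3369] tilt [ 1.9e-03 -5.0e-04 -1.0e+00] x [0.962 0.274 0.002]
post top [ 0.4948 -0.0005  0.0714] [ 0.4941 -0.0008  0.0699] [0.0136 0.0136 0.0069] 332
collar top z [0.4991 0.0021 0.0475] 647
plate z 0.1915 (array([ 0.4333, -0.0173,  0.102 ]), np.float64(0.0136))
```

View pics/w3.png

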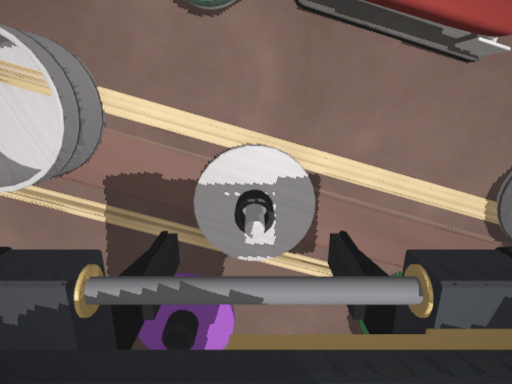

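The post tip is at (255,225) and the fingers sit symmetric about it. I'll descend and grip the post.

```bash
python3 -m pendant '[{"dp":[-0.01,0.01,0.15],"rotation":[0,0,0],"jaw":1},{"dp":[-0.01,0.01,0.3],"rotation":[0,0,0],"jaw":0.7},{"dp":[-0.01,0.01,0.34],"rotation":[0,0,0],"jaw":0.5},{"dp":[-0.01,0.01,0.34],"rotation":[0,0,0],"jaw":0.4},{"dp":[-0.01,0.01,0.34],"rotation":[0,0,0],"jaw":0},{"dp":[-0.01,0.01,0.34],"rotation":[0,0,0],"jaw":0},{"dp":[-0.01,0.01,0.34],"rotation":[0,0,0],"jaw":0},{"dp":[-0.01,0.01,0.34],"rotation":[0,0,0],"jaw":0}]' 40
python3 - <<'E'
from m import *
go([.5635,-.25,.2])
E
```

```text
time: 4.0
ee_pos: [0.4932, -0.0004, 0.0502]
eef_rot: [0.99, 0.139, 0.0, 0.0]
ft_force: [-0.4, 0.5, 0.3]
width: 0.025
grip_force: 0.0
t 4.0 tcp [ 4.932e-01 -4.000e-04  5.020e-02] F [-0.4  0.5  0.3] w 0.025 g 0.0 dp [-0.0074  1.7291 -0.9984] tilt [ 2.e-04 -2.e-04 -1.e+00] x [0.961 0.275 0.   ]
```

```bash
python3 -m pendant '[{"dp":[0,0,-0.01],"rotation":[0,0,0],"jaw":0},{"dp":[0,0,-0.01],"rotation":[0,0,0],"jaw":0},{"dp":[0,0,-0.01],"rotation":[0,0,0],"jaw":0},{"dp":[0,0,-0.01],"rotation":[0,0,0],"jaw":0},{"dp":[0,0,-0.01],"rotation":[0,0,0],"jaw":0}]' 40
python3 -m pendant '[{"dp":[0,0,-0.1],"rotation":[0,0,0],"jaw":0},{"dp":[0,0,-0.3],"rotation":[0,0,0],"jaw":0},{"dp":[0,0,-0.6],"rotation":[0,0,0],"jaw":0},{"dp":[0,0,-0.8],"rotation":[0,0,0],"jaw":0},{"dp":[0,0,-0.8],"rotation":[0,0,0],"jaw":0},{"dp":[0,0,-0.8],"rotation":[0,0,0],"jaw":0}]'
python3 - <<'E'
from m import *
go([.5635,-.25,.2]);P=0
for n in('scene','side'):
    c=snap(n,n+'1'); P=cloud(c).reshape(-1,3)
    q=P[(np.hypot(P[:,0]-.493,P[:,1])<.044)&(P[:,2]>.135)&(P[:,2]<.155)]; print(len(q),np.median(q,0).round(4))
    b=np.linalg.lstsq(np.c_[q[:,:2],np.ones(len(q))],q[:,2],rcond=None)[0]; print('slope',b[:2].round(3))
E
```

```text
time: 4.62
ee_pos: [0.4932, -0.0004, 0.0516]
eef_rot: [0.99, 0.139, 0.0, 0.0]
ft_force: [-0.6, -0.4, 2.4]
width: 0.0129
grip_force: 40.0
time: 5.38
ee_pos: [0.4926, -0.0004, 0.1709]
eef_rot: [0.99, 0.139, -0.001, 0.0]
ft_force: [-0.5, 0.5, -2.7]
width: 0.0124
grip_force: 40.0
t 5.38 tcp [ 4.926e-01 -4.000e-04  1.709e-01] F [-0.5  0.5 -2.7] w 0.0124 g 40.0 dp [-0.0034  1.73   -0.1944] tilt [-1.e-03 -2.e-04 -1.e+00] x [ 0.961  0.275 -0.001]
756 [0.4824 0.0109 0.1438]
slope [-0.003 -0.002]
499 [0.4848 0.0102 0.141 ]
slope [-0.015  0.005]
```

View pics/side1.png

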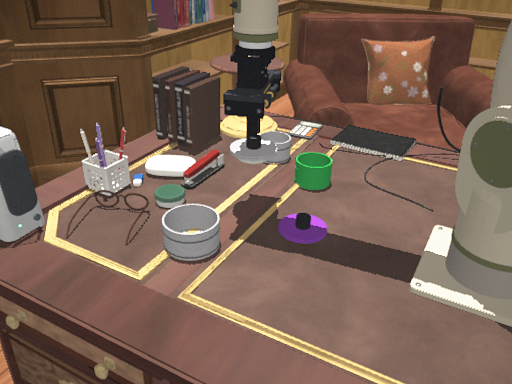

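The pair hangs level from the gripper at (252,148) and weighs 2.7 N, with nothing else disturbed. I'll measure the carried plate's centre in the same cameras that measured the tin.

```bash
cat >> m.py <<'E'
def plate(c,xy,z):
    P=cloud(c); D=np.hypot(P[...,0]-xy[0],P[...,1]-xy[1])
    m=((abs(P[...,2]-z)<.006)&(D<.062)).astype(np.uint8)
    k=max(cv2.findContours(m,cv2.RETR_EXTERNAL,cv2.CHAIN_APPROX_NONE)[0],key=cv2.contourArea)
    k=cv2.convexHull(k)[:,0]; zz=np.median(P[...,2][m>0])
    q=np.array([ray(c,u,v,zz)[:2] for u,v in k]); print('plate z',zz.round(4),fit(q),len(q))
E
python3 - <<'E'
from m import *
for n in('scene','side'):
    plate(dict(np.load(n+'0.npz')),(.492,0),.023)
    plate(dict(np.load(n+'1.npz')),(.492,0),.143)
E
python3 -m pendant '[{"dp":[0,0.25,-0.1],"rotation":[0,0,0],"jaw":0},{"dp":[0,0.5,-0.1],"rotation":[0,0,0],"jaw":0},{"dp":[0,0.8,-0.1],"rotation":[0,0,0],"jaw":0},{"dp":[0,0.95,-0.1],"rotation":[0,0,0],"jaw":0},{"dp":[0,0.95,-0.1],"rotation":[0,0,0],"jaw":0}]'
python3 - <<'E'
from m import *
go([.5635,-.25,.15])
E
```

```text
plate z 0.0243 (array([4.905e-01, 1.000e-04, 5.180e-02]), np.float64(0.0009)) 26
plate z 0.1437 (array([0.4878, 0.0006, 0.0516]), np.float64(0.0009)) 25
plate z 0.0218 (array([0.4904, 0.0036, 0.0524]), np.float64(0.0012)) 19
plate z 0.1407 (array([0.4879, 0.0026, 0.0518]), np.float64(0.0012)) 18
time: 6.1
ee_pos: [0.532, -0.1386, 0.1854]
eef_rot: [0.99, 0.138, -0.001, -0.001]
ft_force: [-0.1, 0.4, -2.3]
width: 0.0127
grip_force: 40.0
t 6.1 tcp [ 0.532  -0.1386  0.1854] F [-0.1  0.4 -2.3] w 0.0127 g 40.0 dp [-2.000e-04  7.724e-01  2.346e-01] tilt [-0.0018  0.001  -1.    ] x [ 0.962  0.273 -0.001]
```

```bash
python3 -m pendant '[{"dp":[0.01,0.3,0],"rotation":[0,0,0],"jaw":0},{"dp":[0.01,0.6,0],"rotation":[0,0,0],"jaw":0},{"dp":[0.01,0.77,0.1],"rotation":[0,0,0],"jaw":0},{"dp":[0.01,0.77,0.2],"rotation":[0,0,0],"jaw":0},{"dp":[0.01,0.77,0.25],"rotation":[0,0,0],"jaw":0},{"dp":[0.01,0.77,0.25],"rotation":[0,0,0],"jaw":0}]'
python3 - <<'E'
from m import *
go([.565,-.25,.098])
out=[]
for n in('scene','side','wrist'):
    c=snap(n,n+'2'); t=r.read_state()['ee_pos']; plate(c,t[:2],t[2]-.0276); meas(c,(.5635,-.2495),'tin'); out.append(c['image'])
cv2.imwrite('pics/tri.png',cv2.cvtColor(np.hstack([cv2.resize(out[0][60:240,220:400],(360,360)),cv2.resize(out[2],(440,360))]),cv2.COLOR_RGB2BGR))
E
```

```text
time: 6.85
ee_pos: [0.5655, -0.246, 0.1487]
eef_rot: [0.99, 0.14, -0.0, -0.0]
ft_force: [-0.0, -0.3, -1.6]
width: 0.013
grip_force: 40.0
t 6.85 tcp [ 0.5655 -0.246   0.1487] F [-0.  -0.3 -1.6] w 0.013 g 40.0 dp [-0.0103  0.0251  0.3381] tilt [-8.e-04  9.e-04 -1.e+00] x [ 0.961  0.277 -0.   ]
plate z 0.1214 (array([ 0.5613, -0.2448,  0.0518]), np.float64(0.0013)) 24
tin z 0.0589 (array([ 0.5627, -0.2502,  0.0418]), np.float64(0.0011)) 150
plate z 0.1193 (array([ 0.5618, -0.2439,  0.052 ]), np.float64(0.0011)) 17
tin z 0.0566 (array([ 0.5628, -0.2491,  0.0417]), np.float64(0.0018)) 132
plate z 0.1218 (array([ 0.5669, -0.2474,  0.0495]), np.float64(0.0011)) 40
tin z 0.0583 (array([ 0.5605, -0.2512,  0.0477]), np.float64(0.0002)) 84
```

View pics/tri.png

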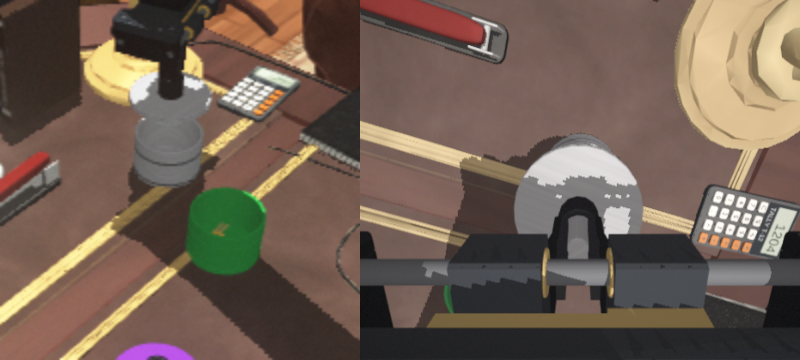

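Left, the scene crop shows the plate hovering just above the tin's mouth at (170,130). Right, the wrist view shows the plate at (578,205). Combining the cameras, I need a shift of about (-1, -4) mm, then I lower.

```bash
python3 -m pendant '[{"dp":[-0.01,0.024,0],"rotation":[0,0,0],"jaw":0},{"dp":[-0.01,0.024,0.06],"rotation":[0,0,0],"jaw":0},{"dp":[-0.01,0.024,0.12],"rotation":[0,0,0],"jaw":0},{"dp":[-0.01,0.024,0.18],"rotation":[0,0,0],"jaw":0},{"dp":[-0.01,0.024,0.23],"rotation":[0,0,0],"jaw":0},{"dp":[-0.01,0.024,0.27],"rotation":[0,0,0],"jaw":0},{"dp":[-0.01,0.024,0.3],"rotation":[0,0,0],"jaw":0},{"dp":[-0.01,0.024,0.3],"rotation":[0,0,0],"jaw":0}]'
python3 - <<'E'
from m import *
go([.5647,-.2498,.0976])
for n in('scene','side'):
    c=snap(n,n+'3'); t=r.read_state()['ee_pos']; plate(c,t[:2],t[2]-.0276)
    P=cloud(c).reshape(-1,3); q=P[(np.hypot(*(P[:,:2]-t[:2]).T)<.048)&(P[:,2]>.02)&(P[:,2]<.056)]; print('tin wall',len(q),fit(q[:,:2]))
E
```

```text
time: 8.0
ee_pos: [0.565, -0.2518, 0.1038]
eef_rot: [0.99, 0.139, -0.0, -0.0]
ft_force: [-0.3, 0.1, -2.7]
width: 0.0128
grip_force: 40.0
t 8.0 tcp [ 0.565  -0.2518  0.1038] F [-0.3  0.1 -2.7] w 0.0128 g 40.0 dp [ 0.0014 -0.0133  0.0412] tilt [-3.e-04  1.e-04 -1.e+00] x [ 0.961  0.275 -0.   ]
plate z 0.0765 (array([ 0.5613, -0.2504,  0.0521]), np.float64(0.0009)) 21
tin wall 368 (array([ 0.5637, -0.2517,  0.0436]), np.float64(0.001))
plate z 0.074 (array([ 0.5619, -0.2493,  0.0511]), np.float64(0.0015)) 16
tin wall 408 (array([ 0.564 , -0.2511,  0.0437]), np.float64(0.0017))
```

```bash
python3 -m pendant '[{"dp":[0,-0.007,0.01],"rotation":[0,0,0],"jaw":0},{"dp":[0,-0.007,0.02],"rotation":[0,0,0],"jaw":0},{"dp":[0,-0.007,0.03],"rotation":[0,0,0],"jaw":0},{"dp":[0,-0.007,0.036],"rotation":[0,0,0],"jaw":0},{"dp":[0,-0.007,0.036],"rotation":[0,0,0],"jaw":0}]'
python3 -m pendant '[{"dp":[0,0,0.003],"rotation":[0,0,0],"jaw":0},{"dp":[0,0,0.006],"rotation":[0,0,0],"jaw":0},{"dp":[0,0,0.008],"rotation":[0,0,0],"jaw":0},{"dp":[0,0,0.008],"rotation":[0,0,0],"jaw":0}]'
python3 - <<'E'
from m import *
go([.5647,-.2498,.0976])
E
```

```text
time: 8.72
ee_pos: [0.5648, -0.2508, 0.0986]
eef_rot: [0.99, 0.139, -0.0, -0.0]
ft_force: [-0.5, -0.8, -3.3]
width: 0.013
grip_force: 40.0
time: 9.22
ee_pos: [0.5649, -0.2509, 0.0977]
eef_rot: [0.99, 0.139, 0.0, 0.0]
ft_force: [-1.5, -0.1, -0.2]
width: 0.0128
grip_force: 40.0
t 9.22 tcp [ 0.5649 -0.2509  0.0977] F [-1.5 -0.1 -0.2] w 0.0128 g 40.0 dp [ 0.0007 -0.0073  0.0004] tilt [ 2.e-04 -2.e-04 -1.e+00] x [0.961 0.275 0.   ]
```

Contact came at the expected height and the weight is off the gripper. A slight press will confirm the seat.

```bash
python3 -m pendant '[{"dp":[0,0,0.003],"rotation":[0,0,0],"jaw":0},{"dp":[0,0,0.006],"rotation":[0,0,0],"jaw":0},{"dp":[0,0,0.006],"rotation":[0,0,0],"jaw":0}]'
python3 - <<'E'
from m import *
go([.5647,-.2498,.0976])
for n in('scene','side'):
    c=snap(n,n+'4'); P=cloud(c).reshape(-1,3); q=P[(np.hypot(P[:,0]-.563,P[:,1]+.25)<.045)&(abs(P[:,2]-.07)<.008)]
    print(len(q),np.median(q[:,2]).round(4),'slope',np.linalg.lstsq(np.c_[q[:,:2],np.ones(len(q))],q[:,2],rcond=None)[0][:2].round(3))
E
```

```text
time: 9.6
ee_pos: [0.565, -0.2509, 0.0976]
eef_rot: [0.99, 0.139, 0.0, 0.0]
ft_force: [-3.9, 1.0, 8.1]
width: 0.0126
grip_force: 40.0
t 9.6 tcp [ 0.565  -0.2509  0.0976] F [-3.9  1.   8.1] w 0.0126 g 40.0 dp [ 0.0001 -0.0075  0.0001] tilt [ 4.e-04 -6.e-04 -1.e+00] x [0.961 0.275 0.   ]
482 0.0706 slope [-0.002 -0.001]
302 0.0679 slope [-0.    -0.001]
```

Seated: it is stiff at z = 97.6 mm, the plate top is at 70 mm and level. I'll relax the press and let go.

```bash
python3 -m pendant '[{"dp":[0,0,-0.005],"rotation":[0,0,0],"jaw":0},{"dp":[0,0,-0.005],"rotation":[0,0,0],"jaw":0},{"dp":[0,0,-0.005],"rotation":[0,0,0],"jaw":0.3},{"dp":[0,0,-0.005],"rotation":[0,0,0],"jaw":0.8},{"dp":[0,0,-0.005],"rotation":[0,0,0],"jaw":0.8},{"dp":[0,0,-0.005],"rotation":[0,0,0],"jaw":0.8},{"dp":[0,0,-0.005],"rotation":[0,0,0],"jaw":0.8},{"dp":[0,0,-0.005],"rotation":[0,0,0],"jaw":0.8}]'
python3 -m pendant '[{"dp":[0,0,-0.15],"rotation":[0,0,0],"jaw":0.8},{"dp":[0,0,-0.35],"rotation":[0,0,0],"jaw":0.8},{"dp":[0,0,-0.35],"rotation":[0,0,0],"jaw":0.8},{"dp":[0,0,-0.35],"rotation":[0,0,0],"jaw":0.8}]'
python3 - <<'E'
from m import *
go([.5648,-.2509,.074])
for n in('scene','side','wrist'):
    c=snap(n,n+'5'); P=cloud(c).reshape(-1,3); d=np.hypot(P[:,0]-.563,P[:,1]+.25)
    q=P[(d<.047)&(abs(P[:,2]-.07)<.006)]
    print(n,len(q),'plate z',np.median(q[:,2]).round(4),'slope',np.linalg.lstsq(np.c_[q[:,:2],np.ones(len(q))],q[:,2],rcond=None)[0][:2].round(3))
    q=P[(d<.02)&(P[:,2]>.112)&(P[:,2]<.125)]; print(' post',len(q),((q.max(0)+q.min(0))/2).round(4) if len(q) else 0, q[:,2].max() if len(q) else 0)
    q=P[(d<.022)&(abs(P[:,2]-.094)<.003)]; print(' collar',len(q),fit(q[:,:2]),np.median(q[:,2]))
E
```

```text
time: 10.7
ee_pos: [0.5649, -0.2508, 0.0973]
eef_rot: [0.99, 0.139, 0.0, 0.0]
ft_force: [-0.9, 0.7, -0.3]
width: 0.0642
grip_force: 0.0
time: 11.2
ee_pos: [0.5646, -0.2508, 0.1493]
eef_rot: [0.99, 0.139, -0.0, -0.0]
ft_force: [-0.0, 0.0, -1.0]
width: 0.0698
grip_force: 0.0
t 11.2 tcp [ 0.5646 -0.2508  0.1493] F [-0.  0. -1.] w 0.0698 g 0.0 dp [0.0016 0.0012 0.5017] tilt [-6.e-04  0.e+00 -1.e+00] x [ 0.961  0.275 -0.001]
scene 545 plate z 0.0704 slope [ 0.004 -0.012]
 post 26 [ 0.5636 -0.2511  0.1165] 0.12081745043786196
 collar 53 (array([ 0.5626, -0.2528,  0.013 ]), np.float64(0.0025)) 0.09412448597010248
side 324 plate z 0.068 slope [-0.004 -0.005]
 post 13 [ 0.5645 -0.251   0.1145] 0.11659170238093708
 collar 26 (array([ 0.5658, -0.2555,  0.0118]), np.float64(0.0031)) 0.0918032781806967
wrist 8307 plate z 0.0697 slope [ 0.001 -0.001]
 post 337 [ 0.5655 -0.2509  0.1157] 0.11926571808463221
 collar 602 (array([ 0.5643, -0.2517,  0.0129]), np.float64(0.0016)) 0.09353367767289136
```

View pics/wrist5.png

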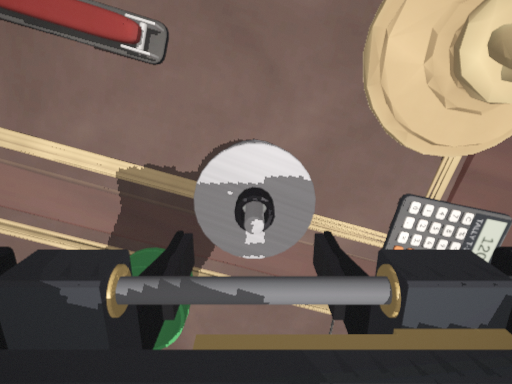

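The wrist view shows the cover and lid level on the tin at (255,198), with the post central in the collar at (254,212). Heights are plate 70, collar 94 and post 118 mm. I'll lower around the collar and close gently.

```bash
python3 -m pendant '[{"dp":[0,0.002,0.15],"rotation":[0,0,0],"jaw":0.8},{"dp":[0,0.002,0.3],"rotation":[0,0,0],"jaw":0.8},{"dp":[0,0.002,0.42],"rotation":[0,0,0],"jaw":0.8},{"dp":[0,0.002,0.48],"rotation":[0,0,0],"jaw":0.8},{"dp":[0,0.002,0.485],"rotation":[0,0,0],"jaw":0.7},{"dp":[0,0.002,0.485],"rotation":[0,0,0],"jaw":0.6},{"dp":[0,0.002,0.485],"rotation":[0,0,0],"jaw":0.5},{"dp":[0,0.002,0.485],"rotation":[0,0,0],"jaw":0.45}]' 10
python3 -m pendant '[{"dp":[0,0,0],"rotation":[0,0,0],"jaw":0.4},{"dp":[0,0,0],"rotation":[0,0,0],"jaw":0.35},{"dp":[0,0,0],"rotation":[0,0,0],"jaw":0.3},{"dp":[0,0,0],"rotation":[0,0,0],"jaw":0.2},{"dp":[0,0,0],"rotation":[0,0,0],"jaw":0.2},{"dp":[0,0,0],"rotation":[0,0,0],"jaw":0.2}]'
python3 -m pendant '[{"dp":[0,0,0],"rotation":[0,0,0],"jaw":0.1},{"dp":[0,0,0],"rotation":[0,0,0],"jaw":0.1},{"dp":[0,0,0],"rotation":[0,0,0],"jaw":0.1}]' 25
```

```text
time: 12.35
ee_pos: [0.5652, -0.2512, 0.0775]
eef_rot: [0.99, 0.139, 0.0, 0.0]
ft_force: [1.1, -0.7, -0.7]
width: 0.0428
grip_force: 0.0
time: 13.1
ee_pos: [0.565, -0.2511, 0.0771]
eef_rot: [0.99, 0.139, 0.0, 0.0]
ft_force: [-0.5, -0.2, 0.2]
width: 0.0311
grip_force: 10.0
time: 13.48
ee_pos: [0.5649, -0.2512, 0.0771]
eef_rot: [0.99, 0.139, 0.0, 0.0]
ft_force: [-0.5, -0.4, 1.2]
width: 0.0309
grip_force: 25.0
```

```bash
python3 -m pendant '[{"dp":[0,0,-0.01],"rotation":[0,0,0],"jaw":0.1},{"dp":[0,0,-0.02],"rotation":[0,0,0],"jaw":0.1},{"dp":[0,0,-0.03],"rotation":[0,0,0],"jaw":0.1},{"dp":[0,0,-0.05],"rotation":[0,0,0],"jaw":0.1},{"dp":[0,0,-0.07],"rotation":[0,0,0],"jaw":0.1},{"dp":[0,0,-0.09],"rotation":[0,0,0],"jaw":0.1},{"dp":[0,0,-0.11],"rotation":[0,0,0],"jaw":0.1}]'
python3 -m pendant '[{"dp":[0,0,-0.06],"rotation":[0,0,0],"jaw":0.1},{"dp":[0,0,-0.14],"rotation":[0,0,0],"jaw":0.1},{"dp":[0,0,-0.24],"rotation":[0,0,0],"jaw":0.1},{"dp":[0,0,-0.34],"rotation":[0,0,0],"jaw":0.1},{"dp":[0,0,-0.44],"rotation":[0,0,0],"jaw":0.1},{"dp":[0,0,-0.53],"rotation":[0,0,0],"jaw":0.1},{"dp":[0,0,-0.56],"rotation":[0,0,0],"jaw":0.1},{"dp":[0,0,-0.56],"rotation":[0,0,0],"jaw":0.1}]'
python3 - <<'E'
from m import *
go([.565,-.2511,.177]); o=[]
for n in('scene','side'):
    c=snap(n,n+'6'); o.append(c['image']); P=cloud(c).reshape(-1,3); d=np.hypot(P[:,0]-.563,P[:,1]+.25)
    for z in(.066,.17):
        q=P[(d<.047)&(abs(P[:,2]-z)<.006)]
        print(n,z,len(q),np.median(q,0).round(4),'slope',np.linalg.lstsq(np.c_[q[:,:2],np.ones(len(q))],q[:,2],rcond=None)[0][:2].round(3))
    q=P[(d<.055)&(P[:,2]>.02)&(P[:,2]<.056)]; print('tin wall',fit(q[:,:2]))
cv2.imwrite('pics/fin.png',cv2.cvtColor(np.hstack([cv2.resize(o[0][40:220,210:390],(400,400)),cv2.resize(o[1][60:220,190:350],(400,400))]),cv2.COLOR_RGB2BGR))
E
```

```text
time: 14.35
ee_pos: [0.565, -0.2511, 0.0938]
eef_rot: [0.99, 0.139, 0.0, 0.0]
ft_force: [-0.5, 0.0, -1.1]
width: 0.0312
grip_force: 25.0
time: 15.35
ee_pos: [0.5649, -0.2511, 0.1777]
eef_rot: [0.99, 0.139, 0.0, 0.0]
ft_force: [0.1, -0.2, -1.1]
width: 0.0308
grip_force: 25.0
t 15.35 tcp [ 0.5649 -0.2511  0.1777] F [ 0.1 -0.2 -1.1] w 0.0308 g 25.0 dp [ 0.0004 -0.0001  0.0044] tilt [ 1.e-04 -2.e-04 -1.e+00] x [0.961 0.275 0.   ]
scene 0.066 595 [ 0.5581 -0.2447  0.0663] slope [ 0.01  -0.013]
scene 0.17 543 [ 0.552  -0.2385  0.1709] slope [ 0.002 -0.014]
tin wall (array([ 0.5636, -0.2517,  0.0436]), np.float64(0.001))
side 0.066 359 [ 0.5593 -0.2436  0.0637] slope [ 0.005 -0.009]
side 0.17 289 [ 0.5527 -0.2396  0.1678] slope [-0.002 -0.006]
tin wall (array([ 0.5636, -0.2507,  0.0436]), np.float64(0.0015))
```

View pics/fin.png

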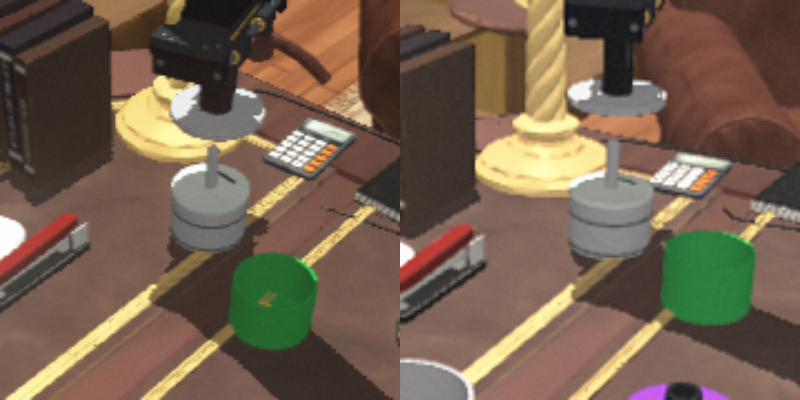

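Both crops show the inner lid seated level on the tin, flange top at 66 mm, with the slot visible at (228,182) and (628,185). The cover is held level 10 cm above at (218,108) and (617,95), and the tin has not moved. Weight on the gripper is 1.1 N, the cover alone.

```bash
python3 -c "
from bench import r
print(r.close_job())"
```

```text
the job is handed in; nothing more can be done
None
```

I handed the job in at about 15 s of arm time: the inner lid sits level and fully seated in the narrower tin with its coin slot free, and the gripper holds the outer cover level about 10 cm above where it sat.

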